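# Snap the lens cap onto the beacon lamp

## Robot

A 6-joint arm with a two-finger parallel gripper is mounted at the origin on the work surface. World frame = base frame: x ahead of the robot, y to its left, z up, the work surface at z = 0. Lengths are in m, angles in rad, forces in N, time in s.
With the tool pointing down it reaches from about 0.35 to 0.975 m from the base axis. Payload 4.9 kg.
Tool frame: the origin (TCP) lies on the centre line of the jaws, within the pads' length; the fingertips stand 14 mm ahead of it and the grasp point (between the pads) lies 5 mm behind it; z points along the fingers, y is the line along which they close (so a half turn about z gives the same grasp; the last joint's range is limited). The gripper opens to 85 mm and grips with 20 to 120 N. Pads are 22 mm wide; open, the fingers measure 114 mm over their backs; the gripper's body (76 mm by 85 mm) begins 54 mm behind the grasp point. The pads swing forward as they close: fully open they stand 13 mm farther back than shut.
Start: joints at [1.073, 0.053, 1.613, -0, 1.476, -0.119], TCP at [0.231, 0.581, 0.245] pointing down, gripper open.
Joint ranges: [-3.01, 3.01], [-1.01, 2.22], [0.06, 2.58], [-1.02, 4.17], [0.09, 2.62], [-3.14, 3.14]. Speed limits (rad/s): [2.57, 2.57, 3.14, 3.14, 3.14, 3.14].

## Interface

Orientations are given as a unit quaternion [w, x, y, z].
In Python, from plant import * gives the robot as it stands.
- The arm moves only by the tool send_rows, never from a script. Its argument "steps" is a list of rows, each an object with "translation": the shift along the tool's x, y, z in cm, a list of three; "delta_rot": the turn, a rotation vector about the tool's x, y, z in rad, a list of three; "jaw": the finger opening in cm, from 0 to 8.54. In form: [{"translation": [dx, dy, dz], "delta_rot": [rx, ry, rz], "jaw": jaw}, ...]. A call has exactly 8 rows; each row is the pose to reach, as a shift and turn from the pose commanded when the call began, along the tool's axes at that moment; what a row does not reach only later rows make up. A row lasts 1/10 s, in which the tool goes at most 50 mm and 8.59 degrees, less where a joint would pass 70% of its speed; a pose out of reach is approached as far as the arm can. A call with a gripper value outside its range is refused whole. The fingers move at their own pace and stop on an object; the grip force is fixed at half the most. Time passes only in rows, so rows that repeat a pose let the fingers close, or fill a call up. It gives the time, the measured TCP pose, the force, the opening and the grip force at its end, in the units of the state.
- state(): the state, without advancing time (a new reading comes with each control period).
- grab_frame(name): name is "scene" or "top"; returns a dict with "pixels" (400x640x3 uint8, blue, green, red), "range_z" (400x640 float32, m along the optical axis (not along the pixel's ray), 0 where there is no reading), "fx", "fy", "cx", "cy" (pixels), "dist" ([k1, k2, p1, p2, k3] as OpenCV has them; the pictures are not rectified), "rvec" (rotation vector, rad) and "tvec" (3), from world to camera coordinates, as OpenCV has them. Camera axes: x right, y down, z forward; pixel columns grow to the right and rows downward; lengths in m; the calibration is good to about 2 mm. A picture is of the moment at which its call begins.
- job_done(): hands the job in; it is judged then, once.
The state is a dict: "time": time; "joint_pos": joint angles; "joint_vel": joint speeds; "joint_efforts": joint torques, N m; "tool_pos": TCP position; "tool_rot": TCP orientation; "contact_force": force on the tool from outside, world axes, zero at the start; "ft_torque": the same for the moment, N m; "gripper_width": opening from 0.0 (shut) to 1.0 (fully open); "grasp_force": force on a finger pad.
Only numpy, scipy, OpenCV 4.12 (cv2) and the standard library are available. Lean on these libraries where they do the work, as an engineer would, in place of code of your own. Each camera call takes 0.05 s, during which the arm holds its last target. There are 200 camera calls.

## Task

The orange lens cap lies on its side on the rack: turn it mouth down over the lamp post of the beacon base, then press it down past the four red clips until they snap in over its rim and it sits fully home. Keep pressing firmly down on it and finish like that, still pressing. Leave the green cap and the other things on the bench alone.

Things in the scene. Friction and masses are not known exactly. Their poses are not given: they have to be found in the camera images.
- orange_cap: Orange plastic lens cap to fit: round cup, 56 mm outside and 51 mm inside diameter, 75 mm long, about 60 g; a round bead 63 mm across and 5 mm high runs round its mouth. Origin: centre of the mouth; z runs from mouth to closed end. It starts lying on its side on two rails, mouth to the robot's right, axis level, 75 mm above the bench, its sides free for fingers. Its turn about its own axis is free.
- green_cap: Spare green cap, same shape and pose, lying on the other pair of rails 110 mm beside the orange one (which is nearer changes). Leave it.
- rack: Fixed rack: 100 x 200 x 8 mm aluminium plate with two pairs of rails, each pair on a block 42 mm wide; rail tops 53 mm above the bench. Origin: centre of its underside; x runs along the rails, the way the mouths face; the pairs are at y = +55 and -55 mm.
- beacon_base: Fixed beacon base: grey foot 100 mm across, 30 mm high; four red sprung clips (tops 54 mm above the bench, outer faces 42 mm from the centre, at 45 degrees to its x and y); white upright post in the middle, 47 mm across up to 56 mm height, tapering to 28 mm across at 72 mm, top at 95 mm. Origin: centre of its underside, z up.
- seat: Black disc on the base, 66 mm across, top 36 mm above the bench; origin: centre of its underside, 30 mm above the bench. Laid over the post, the cap first rests on the clips, mouth about 47 mm up; pressed with 8 to 15 N the clips spread, the force drops as they snap over the bead, and it is home with its mouth on this disc (closed end 111 mm up).
- clip0 (a joint): Red clip 0 of the base: 0 rad = closed, upright; grows as it is spread outward (about 0.1 rad as the bead passes, back near 0 when snapped).
- clip1 (a joint): Red clip 1 of the base: 0 rad = closed, upright; grows as it is spread outward (about 0.1 rad as the bead passes, back near 0 when snapped).
- clip2 (a joint): Red clip 2 of the base: 0 rad = closed, upright; grows as it is spread outward (about 0.1 rad as the bead passes, back near 0 when snapped).
- clip3 (a joint): Red clip 3 of the base: 0 rad = closed, upright; grows as it is spread outward (about 0.1 rad as the bead passes, back near 0 when snapped).
- solder_reel: Blue solder reel standing flat, 64 mm across, 28 mm high, 250 g, beyond the work. Origin: centre of its underside. Leave it.
- flux_bottle: White flux bottle with red cap, 40 mm across, 100 mm high, standing beyond the work. Origin: centre of its underside. Leave it.
- screwdriver: Screwdriver with a red handle, about 200 mm long, lying flat beyond the rack, roughly crosswise to the robot. Origin: under its middle, x towards its tip. Leave it.
Not all that is in view belongs to the job. Of the things like the beacon_base, leave any that is yellow; of the rest the larger one is meant.

How it is judged:
On the way:
1. the orange cap is over the post, mouth down, not yet snapped on (horizontal distance between orange_cap and beacon_base below 0.012 m and angle between orange_cap's own z axis and vertical below 0.25 rad and z of orange_cap in the frame of beacon_base between 0.041 and 0.085 m), for 0.1 s.
At the end, for the whole second after the job is handed in: The orange cap stands mouth down on the seat (height within 2.5 mm, centred within 4 mm, tilt under 0.08 rad), all clips within 0.04 rad of closed, and the robot still presses it down: over 4 N between cap and seat, over 3 N between robot and cap, through the last second (horizontal distance between orange_cap and beacon_base below 0.004 m and angle between orange_cap's own z axis and vertical below 0.08 rad and z of orange_cap in the frame of beacon_base between 0.033 and 0.0385 m and value of joint each of clip0, clip1, clip2, clip3 below 0.04 rad and contact force between orange_cap and seat above 4 N and contact force between any of the fingers, the arm and orange_cap above 3 N); the arm keeps its last pose, push and grip.
It fails at once if the spare green cap is moved more than 25 mm (distance of green_cap from where it was at the start of the episode above 0.025 m).
It fails at once if the solder reel is moved more than 25 mm (distance of solder_reel from where it was at the start of the episode above 0.025 m).
It fails at once if the flux bottle is moved more than 25 mm (distance of flux_bottle from where it was at the start of the episode above 0.025 m).
It fails at once if the screwdriver is moved more than 25 mm (distance of screwdriver from where it was at the start of the episode above 0.025 m).
It also fails if it takes over 54 s, if anything falls off the work surface, if the arm or the gripper's body presses on something with over 40 N, if the wrist force passes 120 N, or if a joint passes its speed limit or range.

## Working session

There is one attempt and no reset: what is moved stays moved. The work goes in short steps, Python scripts to look and compute and a tool call to move; the robot and the scene stay as the last step left them, time stands still between calls to the robot, and variables do not carry over. Pictures are saved under pics/ and viewed, at most 10 in all, crops included, and the job is handed in when it is done.

Besides the shell and the picture viewer there is one more tool, called after "Request:" as a command line: name --argument value ..., lists and objects as JSON in quotes. send_rows: Moves the arm, as the interface text tells. Its arguments: {"type":"object","properties":{"steps":{"type":"array","items":{"type":"object","properties":{"translation":{"type":"array","items":{"type":"number"}},"delta_rot":{"type":"array","items":{"type":"number"}},"jaw":{"type":"number"}}}}},"required":["steps"]}

```bash
ls; mkdir -p pics; cat > h.py <<'E'
from plant import *
import numpy as np, cv2
def save(n,f): cv2.imwrite(f'pics/{f}.png',n['pixels'])
def world(n,u,v,r=2):
    u,v=int(u),int(v)
    p=n['range_z'][v-r:v+r+1,u-r:u+r+1]; p=p[p>0]; z=np.median(p)
    K=np.array([[n['fx'],0,n['cx']],[0,n['fy'],n['cy']],[0,0,1]])
    xy=cv2.undistortPoints(np.array([[[u,v]]],float),K,np.array(n['dist']))[0,0]
    R=cv2.Rodrigues(np.array(n['rvec'],float))[0]
    return R.T@(np.array([xy[0]*z,xy[1]*z,z])-np.array(n['tvec']).ravel())
def cloud(n):
    z=n['range_z'];h,w=z.shape
    K=np.array([[n['fx'],0,n['cx']],[0,n['fy'],n['cy']],[0,0,1]])
    uv=np.stack(np.meshgrid(np.arange(w),np.arange(h)),-1).reshape(-1,1,2).astype(float)
    xy=cv2.undistortPoints(uv,K,np.array(n['dist']))[:,0]
    R=cv2.Rodrigues(np.array(n['rvec'],float))[0]
    c=np.c_[xy,np.ones(len(xy))]*z.reshape(-1,1)-np.array(n['tvec']).ravel()
    P=(c@R).reshape(h,w,3); P[z<=0]=np.nan
    return P
E
python3 - <<'E'
from h import *
for k in('scene','top'):
    n=grab_frame(k);save(n,k)
    np.savez(k,**{a:np.array(b) for a,b in n.items()})
print(state())
E
```

```text
pics
{'time': 0.1, 'joint_pos': array([ 1.07297061e+00,  5.32735887e-02,  1.61414192e+00, -1.32857728e-05,
        1.47602412e+00, -1.19018463e-01]), 'joint_vel': array([ 0.0005706 , -0.00134641, -0.00334153,  0.0007613 , -0.00097908,
        0.0007444 ]), 'joint_efforts': array([-3.69344934e-04, -3.94901490e+01, -3.71363461e+01, -1.87526775e-04,
        3.92199247e-03,  1.91570314e-05]), 'tool_pos': array([0.23088756, 0.5802097 , 0.24420547]), 'tool_rot': array([-2.74029289e-04,  1.88272517e-01,  9.82116392e-01, -8.81918830e-04]), 'contact_force': array([ 0.47281606,  0.22218859, -0.42612192]), 'ft_torque': array([-0.01632544, -0.01550279,  0.03343467]), 'grasp_force': 0.0, 'gripper_width': 1.003507625337936}
```

View pics/scene.png

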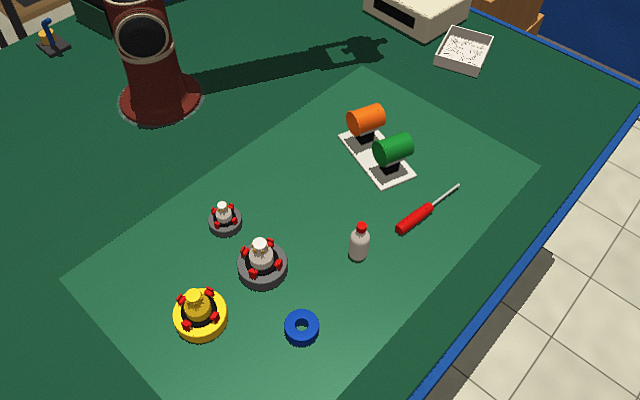

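View pics/top.png

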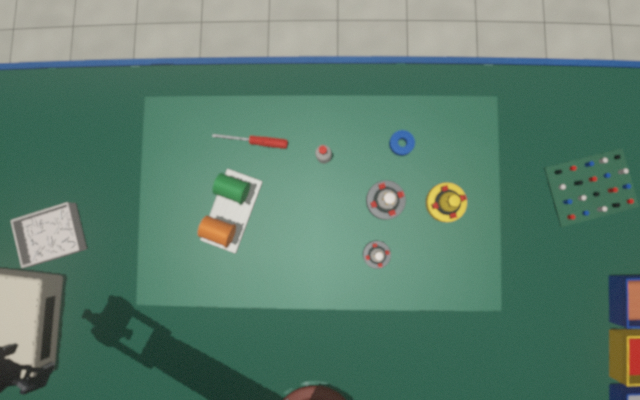

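Candidates for the cap: orange at scene (365,118) / top (216,230), green at (392,150) / (231,187), so I take the orange one. Candidates for the base: large grey at scene (262,263) / top (386,199), small grey at (225,218) / (376,254), yellow at (200,315) / (447,201), so I take the large grey one. I'll measure both and check them in one crop.

```bash
cat > m.py <<'E'
from h import *
from scipy.optimize import least_squares
def load(k):
    return dict(np.load(k+'.npz'))
if __name__=='__main__':
  for k in('scene','top'):
    n=load(k);P=cloud(n);hsv=cv2.cvtColor(n['pixels'],cv2.COLOR_BGR2HSV)
    print(k,'cam',-cv2.Rodrigues(n['rvec'].astype(float))[0].T@n['tvec'].ravel())
    H,S,V=hsv[...,0],hsv[...,1],hsv[...,2]
    c=(340,385,90,140) if k=='scene' else (190,245,210,250)
    m=np.zeros(H.shape,bool);m[c[2]:c[3],c[0]:c[1]]=1
    m&=(H>5)&(H<22)&(S>150)
    m=cv2.erode(m.astype(np.uint8),np.ones((3,3)))>0
    Q=P[m];Q=Q[~np.isnan(Q[:,0])];Q=Q[Q[:,2]>0.045]
    print('cap n',len(Q),Q.min(0),Q.max(0),np.median(Q,0))
    # cylinder fit r=28 axis level z fixed .075
    a0=np.median(Q,0)[:2]
    def f(p):
        th=p[2];d=np.array([np.cos(th),np.sin(th)]);nn=np.array([-d[1],d[0]])
        return np.hypot((Q[:,:2]-p[:2])@nn,Q[:,2]-p[3])-0.028
    best=min((least_squares(f,[*a0,t,.075],loss='soft_l1',f_scale=.002) for t in(-1.0,-1.3,-1.6,-1.9,-2.2)),key=lambda r:r.cost)
    p=best.x;d=np.array([np.cos(p[2]),np.sin(p[2])]);s=Q[:,:2]@d
    lo,hi=np.percentile(s,[.5,99.5]);mid=p[:2]+d*((lo+hi)/2-p[:2]@d)
    print('axis',p,best.cost,'len',hi-lo,'mid',mid,'mouth dir',d)
    # base
    c=(235,290,232,292) if k=='scene' else (362,410,178,222)
    Q=P[c[2]:c[3],c[0]:c[1]].reshape(-1,3)
    foot=Q[(Q[:,2]>.02)&(Q[:,2]<.035)]
    top=Q[(Q[:,2]>.085)&(Q[:,2]<.11)]
    print('foot',len(foot),(foot.min(0)+foot.max(0))/2,foot.max(0)-foot.min(0),'top',len(top),top.mean(0),top.max(0)-top.min(0))
    h=[cv2.convexHull(foot[:,:2].astype(np.float32))]
    print(cv2.minEnclosingCircle(h[0]))
  n=load('scene')['pixels']
  cv2.imwrite('pics/crop.png',np.hstack([cv2.resize(n[80:200,320:440],(400,400)),cv2.resize(n[190:350,170:330],(400,400))]))
E
python3 m.py
```

```text
scene cam [ 1.01582442 -0.49968653  0.88930722]
cap n 753 [0.46321653 0.19333777 0.04753978] [0.53780629 0.27379803 0.10835906] [0.51080707 0.22590237 0.09192689]
axis [ 0.51517226  0.28988502 -1.8583567   0.0751081 ] 0.0010958252068763185 len 0.07187504994753796 mid [0.49943212 0.23666532] mouth dir [-0.28361362 -0.95893864]
foot 866 [ 0.58341253 -0.17576161  0.02758621] [0.10036309 0.10049741 0.01481751] top 185 [ 0.58512072 -0.1778053   0.09363017] [0.02872089 0.02815843 0.01359577]
((0.5834805965423584, -0.17610915005207062), 0.050737414509058)
top cam [ 0.51463303 -0.05060192  1.07701314]
cap n 461 [0.47203194 0.19919777 0.08976   ] [0.52618704 0.27190495 0.10938464] [0.49989072 0.23529216 0.1008544 ]
axis [ 0.51167421  0.27706799 -1.90925924  0.07514656] 0.0005667025563806221 len 0.06725477288997544 mid [0.49710885 0.23569012] mouth dir [-0.3320376  -0.94326615]
foot 643 [ 0.58111576 -0.17790977  0.0276174 ] [0.09895563 0.0982517  0.01476467] top 120 [ 0.58142366 -0.17794409  0.09440266] [0.02676771 0.02916361 0.01420736]
((0.5813162326812744, -0.17902687191963196), 0.05027518421411514)
```

```bash
sleep 1
```

```text
(no output)
```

View pics/crop.png

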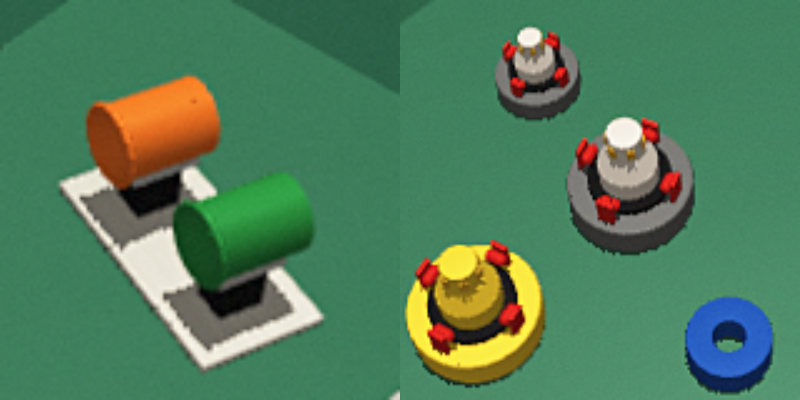

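The crop confirms both picks. The orange cap is at crop (155,130) with its mouth facing left, which is -y. The large grey base with the white post is at crop (627,185), between the small grey and the yellow one. Next I'll refine the axis angle and plan the grasp: tilt 45° toward the closed end, so the 90° turn ends with the tool 45° outward.

```bash
cat > g.py <<'E'
from h import *
from scipy.spatial.transform import Rotation as Ro
def Rt(q): return Ro.from_quat(np.r_[q[1:],q[0]])
Z=np.array([0,0,1.])
def frame(z,y): return Ro.from_matrix(np.c_[np.cross(y,z),y,z])
def need(pos,R):
    """shift (cm, tool axes) and turn from the present pose to place TCP at pos"""
    s=state();R0=Rt(s['tool_rot'])
    print('t',round(s['time'],2),'q',np.round(s['joint_pos'],2),'p',np.round(s['tool_pos'],4),'F',np.round(s['contact_force'],1),'w',round(s['gripper_width'],3),'g',round(s['grasp_force'],1))
    print('translation',np.round(R0.inv().apply(pos-s['tool_pos'])*100,2),'rot',np.round((R0.inv()*R).as_rotvec(),3))
def wrist(R,q1,p): # model j4..j6 for forearm pitch p
    M=(Ro.from_euler('z',q1)*Ro.from_euler('y',p)).inv()*R*Ro.from_euler('z',-np.pi/2)
    return M.as_euler('ZYZ')
TH=np.radians(0)
E
python3 - <<'E'
from m import *
for k in('scene','top'):
    n=load(k);P=cloud(n);g=n['pixels'].min(2)
    u=(330,425,110,195) if k=='scene' else (190,270,165,255)
    Q=P[u[2]:u[3],u[0]:u[1]].reshape(-1,3);gg=g[u[2]:u[3],u[0]:u[1]].ravel()
    Q=Q[(Q[:,2]>.004)&(Q[:,2]<.013)]
    r=cv2.minAreaRect(Q[:,:2].astype(np.float32));print(k,'rack',r)
    H=cv2.cvtColor(n['pixels'],cv2.COLOR_BGR2HSV)
    C=P.reshape(-1,3);m=(H[...,0].ravel()>50)&(H[...,0].ravel()<75)&(C[:,2]>.07)&(C[:,2]<.12)&(C[:,0]>.4)&(C[:,0]<.75)&(C[:,1]>.05)&(C[:,1]<.35)
    print('green',C[m].min(0),C[m].max(0))
from g import *
for a in(40,50):
  a=np.radians(a);th=np.radians(71.5);c=np.array([np.cos(th),np.sin(th),0])
  z=-np.cos(a)*Z-np.sin(a)*c;y=-np.cross(Z,c)
  for p in(1.6,1.9):print(wrist(frame(z,y),.44,p))
E
```

```text
scene rack ((0.5544527173042297, 0.22707238793373108), (0.21565158665180206, 0.25569114089012146), 40.326900482177734)
green [0.56526953 0.16004467 0.070008  ] [0.64409999 0.24480241 0.10815583]
top rack ((0.5539731383323669, 0.22635725140571594), (0.23193852603435516, 0.21028290688991547), 1.8720060586929321)
green [0.56348947 0.16052444 0.07025472] [0.64130645 0.24960082 0.10845508]
[-0.53798278  2.00602238  0.64878191]
[-0.49124134  1.74433271  0.80312902]
[-0.69958258  2.1063879   0.57316059]
[-0.61770963  1.86827691  0.77352517]
```

```bash
cat >> g.py <<'E'
a=np.radians(45);th=np.radians(72);c=np.array([np.cos(th),np.sin(th),0])
t=-np.cos(a)*Z-np.sin(a)*c
RG=frame(t,-np.cross(Z,c)); G=np.array([.4983,.2362,.075])+.0125*c+.005*t
E
python3 -c "
from g import *
print(G,t);need(G-.14*t,RG)"
```

```text
[0.50107017 0.24472571 0.07146447] [-0.21850801 -0.67249851 -0.70710678]
t 0.1 q [ 1.07  0.05  1.61 -0.    1.48 -0.12] p [0.2309 0.5802 0.2442] F [ 0.5  0.2 -0.4] w 1.004 g 0.0
translation [-36.87 -11.29   7.39] rot [ 0.587 -0.627  1.422]
```

Request:
send_rows --steps '[{"translation": [-4, -1.2, 0.8], "delta_rot": [0.05, -0.055, 0.125], "jaw": 8.5}, {"translation": [-8, -2.4, 1.6], "delta_rot": [0.1, -0.11, 0.25], "jaw": 8.5}, {"translation": [-12, -3.6, 2.4], "delta_rot": [0.15, -0.165, 0.375], "jaw": 8.5}, {"translation": [-16, -4.8, 3.2], "delta_rot": [0.2, -0.22, 0.5], "jaw": 8.5}, {"translation": [-20, -6, 4], "delta_rot": [0.25, -0.275, 0.625], "jaw": 8.5}, {"translation": [-24, -7.2, 4.8], "delta_rot": [0.3, -0.33, 0.75], "jaw": 8.5}, {"translation": [-28, -8.4, 5.6], "delta_rot": [0.35, -0.385, 0.875], "jaw": 8.5}, {"translation": [-32, -9.6, 6.4], "delta_rot": [0.4, -0.44, 1.0], "jaw": 8.5}]'

```text
time: 0.9
tool_pos: [0.4937, 0.3721, 0.1806]
tool_rot: [0.169, 0.623, 0.73, -0.226]
contact_force: [0.7, 0.4, -0.7]
gripper_width: 0.996
grasp_force: 0.0
```

```bash
python3 -c "
from g import *
need(G-.14*t,RG)"
```

```text
t 0.9 q [ 0.69  0.35  1.46 -0.41  1.74  0.55] p [0.4937 0.3721 0.1806] F [ 0.7  0.4 -0.7] w 0.996 g 0.0
translation [-2.87  3.45  2.52] rot [ 0.181 -0.194  0.416]
```

Request:
send_rows --steps '[{"translation": [-0.7, 0.9, 0.6], "delta_rot": [0.045, -0.048, 0.104], "jaw": 8.5}, {"translation": [-1.4, 1.7, 1.2], "delta_rot": [0.09, -0.097, 0.208], "jaw": 8.5}, {"translation": [-2.1, 2.6, 1.9], "delta_rot": [0.135, -0.145, 0.312], "jaw": 8.5}, {"translation": [-2.87, 3.45, 2.5], "delta_rot": [0.181, -0.194, 0.416], "jaw": 8.5}, {"translation": [-2.87, 3.45, 2.5], "delta_rot": [0.181, -0.194, 0.416], "jaw": 8.5}, {"translation": [-2.87, 3.45, 2.5], "delta_rot": [0.181, -0.194, 0.416], "jaw": 8.5}, {"translation": [-2.87, 3.45, 2.5], "delta_rot": [0.181, -0.194, 0.416], "jaw": 8.5}, {"translation": [-2.87, 3.45, 2.5], "delta_rot": [0.181, -0.194, 0.416], "jaw": 8.5}]'

```text
time: 1.7
tool_pos: [0.5305, 0.3408, 0.172]
tool_rot: [0.224, 0.746, 0.546, -0.308]
contact_force: [-0.0, -0.5, 0.0]
gripper_width: 0.992
grasp_force: 0.0
```

```bash
python3 -c "
from g import *
need(G,RG)
n=grab_frame('scene');cv2.imwrite('pics/a.png',cv2.resize(n['pixels'][30:200,280:480],(800,600*680//600)[:1]+(600,)))"
```

```text
t 1.7 q [ 0.63  0.53  1.3  -0.46  1.95  0.9 ] p [0.5305 0.3408 0.172 ] F [-0.  -0.5  0. ] w 0.992 g 0.0
translation [-0.05  0.12 14.21] rot [ 0.004 -0.004  0.005]
```

View pics/a.png

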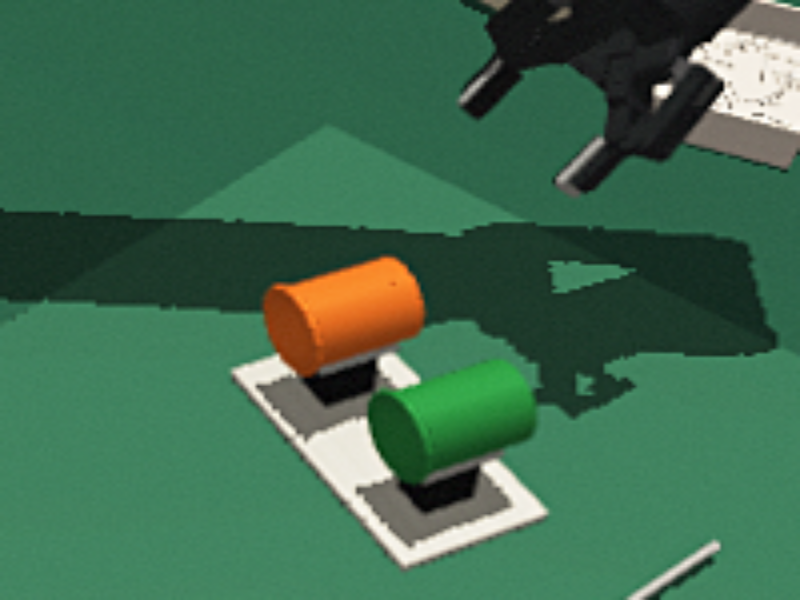

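The fingertips at (470,105) and (575,185) are lined up on either side of the orange cap's axis at (345,310), and the green cap is clear. Advancing.

Request:
send_rows --steps '[{"translation": [0, 0.1, 2.5], "delta_rot": [0, 0, 0], "jaw": 8.5}, {"translation": [0, 0.1, 5], "delta_rot": [0, 0, 0], "jaw": 8.5}, {"translation": [0, 0.1, 7.5], "delta_rot": [0, 0, 0], "jaw": 8.5}, {"translation": [0, 0.1, 10], "delta_rot": [0, 0, 0], "jaw": 8.5}, {"translation": [0, 0.1, 12], "delta_rot": [0, 0, 0], "jaw": 8.5}, {"translation": [0, 0.1, 13.5], "delta_rot": [0, 0, 0], "jaw": 8.5}, {"translation": [0, 0.1, 14.2], "delta_rot": [0, 0, 0], "jaw": 8.5}, {"translation": [0, 0.1, 14.2], "delta_rot": [0, 0, 0], "jaw": 8.5}]'

```text
time: 2.55
tool_pos: [0.5009, 0.2443, 0.0702]
tool_rot: [0.224, 0.746, 0.545, -0.309]
contact_force: [-0.7, 0.5, 1.3]
gripper_width: 0.996
grasp_force: 0.0
```

```bash
python3 -c "
from g import *
need(G,RG)
n=grab_frame('scene');cv2.imwrite('pics/b.png',cv2.resize(n['pixels'][70:190,300:460],(800,600)))"
```

```text
t 2.55 q [ 0.54  0.47  1.56 -0.49  1.73  0.93] p [0.5009 0.2443 0.0702] F [-0.7  0.5  1.3] w 0.996 g 0.0
translation [-0.05  0.   -0.12] rot [ 0.002 -0.002  0.005]
```

View pics/b.png

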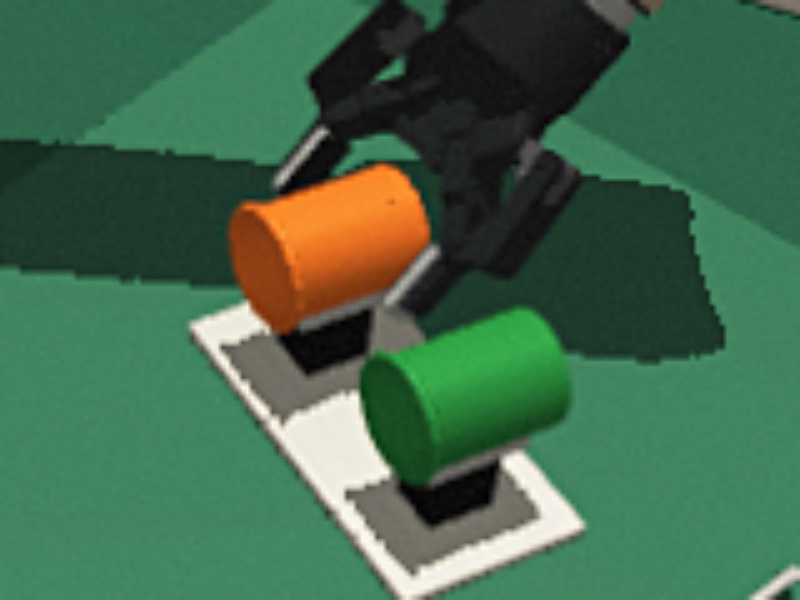

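The fingers straddle the closed-end half of the orange cap, with the near tip at (395,300), and the green cap is untouched. Closing the gripper.

Request:
send_rows --steps '[{"translation": [0, 0, 0], "delta_rot": [0, 0, 0], "jaw": 5}, {"translation": [0, 0, 0], "delta_rot": [0, 0, 0], "jaw": 5}, {"translation": [0, 0, 0], "delta_rot": [0, 0, 0], "jaw": 4.5}, {"translation": [0, 0, 0], "delta_rot": [0, 0, 0], "jaw": 4}, {"translation": [0, 0, 0], "delta_rot": [0, 0, 0], "jaw": 4}, {"translation": [0, 0, 0], "delta_rot": [0, 0, 0], "jaw": 4}, {"translation": [0, 0, 0], "delta_rot": [0, 0, 0], "jaw": 4}, {"translation": [0, 0, 0], "delta_rot": [0, 0, 0], "jaw": 4}]'

```text
time: 3.4
tool_pos: [0.5016, 0.2452, 0.0714]
tool_rot: [0.224, 0.747, 0.545, -0.308]
contact_force: [-2.8, 3.0, 5.9]
gripper_width: 0.648
grasp_force: 62.8
```

```bash
python3 -c "
from g import *
need(G+.15*Z,RG)"
```

```text
t 3.4 q [ 0.54  0.47  1.56 -0.49  1.73  0.93] p [0.5016 0.2452 0.0714] F [-2.8  3.   5.9] w 0.648 g 62.8
translation [-10.61  -0.05 -10.61] rot [ 0.003 -0.004  0.004]
```

Request:
send_rows --steps '[{"translation": [-1, 0, -1], "delta_rot": [0, 0, 0], "jaw": 4}, {"translation": [-2.5, 0, -2.5], "delta_rot": [0, 0, 0], "jaw": 4}, {"translation": [-4, 0, -4], "delta_rot": [0, 0, 0], "jaw": 4}, {"translation": [-6, 0, -6], "delta_rot": [0, 0, 0], "jaw": 4}, {"translation": [-8, 0, -8], "delta_rot": [0, 0, 0], "jaw": 4}, {"translation": [-9.5, 0, -9.5], "delta_rot": [0, 0, 0], "jaw": 4}, {"translation": [-10.6, 0, -10.6], "delta_rot": [0, 0, 0], "jaw": 4}, {"translation": [-10.6, 0, -10.6], "delta_rot": [0, 0, 0], "jaw": 4}]'

```text
time: 4.2
tool_pos: [0.5025, 0.2446, 0.2237]
tool_rot: [0.225, 0.748, 0.545, -0.306]
contact_force: [0.5, 0.7, -0.5]
gripper_width: 0.645
grasp_force: 63.2
```

```bash
cat >> g.py <<'E'
B=np.array([.5823,-.178,0])
ph=np.arctan2(B[1],B[0]);r=np.array([np.cos(ph),np.sin(ph),0])
zf=-np.cos(a)*Z+np.sin(a)*r     # a=45 deg
RF=frame(zf,-np.cross(Z,r))
def F(mouth): return B+Z*(mouth+.050)+.005*zf
E
python3 -c "
from g import *
need(F(.16),RF)
for p in (1.5,1.9,2.1): print(wrist(RF,ph,p))"
```

```text
t 4.2 q [ 0.54  0.3   1.51 -0.52  1.93  0.82] p [0.5025 0.2446 0.2237] F [ 0.5  0.7 -0.5] w 0.645 g 63.2
translation [-25.68  20.83  27.81] rot [-0.004  1.208  1.695]
[0.         0.85619449 1.57079633]
[2.22044605e-16 4.56194490e-01 1.57079633e+00]
[1.11022302e-16 2.56194490e-01 1.57079633e+00]
```

Request:
send_rows --steps '[{"translation": [-1.6, 1.3, 1.7], "delta_rot": [0, 0.075, 0.106], "jaw": 4}, {"translation": [-3.2, 2.6, 3.5], "delta_rot": [0, 0.15, 0.212], "jaw": 4}, {"translation": [-4.8, 3.9, 5.2], "delta_rot": [0, 0.226, 0.318], "jaw": 4}, {"translation": [-6.4, 5.2, 7], "delta_rot": [0, 0.302, 0.424], "jaw": 4}, {"translation": [-8, 6.5, 8.7], "delta_rot": [0, 0.378, 0.53], "jaw": 4}, {"translation": [-9.6, 7.8, 10.4], "delta_rot": [0, 0.453, 0.636], "jaw": 4}, {"translation": [-11.2, 9.1, 12.1], "delta_rot": [0, 0.528, 0.742], "jaw": 4}, {"translation": [-12.8, 10.4, 13.9], "delta_rot": [0, 0.604, 0.848], "jaw": 4}]'

```text
time: 5.0
tool_pos: [0.5424, 0.0315, 0.2105]
tool_rot: [0.162, 0.958, 0.234, 0.04]
contact_force: [-0.4, -0.4, -1.1]
gripper_width: 0.648
grasp_force: 63.2
```

```bash
python3 -c "
from g import *
need(F(.16),RF)"
```

```text
t 5.0 q [ 0.07 -0.18  1.92 -0.32  1.28  1.23] p [0.5424 0.0315 0.2105] F [-0.4 -0.4 -1.1] w 0.648 g 63.2
translation [-5.86 19.41  7.16] rot [-0.001  0.61   0.844]
```

Request:
send_rows --steps '[{"translation": [-0.7, 2.5, 0.9], "delta_rot": [0, 0.076, 0.106], "jaw": 4}, {"translation": [-1.5, 5, 1.8], "delta_rot": [0, 0.152, 0.211], "jaw": 4}, {"translation": [-2.2, 7.5, 2.7], "delta_rot": [0, 0.23, 0.317], "jaw": 4}, {"translation": [-3, 10, 3.6], "delta_rot": [0, 0.305, 0.422], "jaw": 4}, {"translation": [-3.7, 12.5, 4.5], "delta_rot": [0, 0.381, 0.528], "jaw": 4}, {"translation": [-4.4, 15, 5.4], "delta_rot": [0, 0.457, 0.633], "jaw": 4}, {"translation": [-5.2, 17.2, 6.3], "delta_rot": [0, 0.534, 0.74], "jaw": 4}, {"translation": [-5.86, 19.4, 7.16], "delta_rot": [0, 0.61, 0.844], "jaw": 4}]'

```text
time: 5.8
tool_pos: [0.5858, -0.1788, 0.2063]
tool_rot: [0.056, 0.914, -0.137, 0.378]
contact_force: [0.5, 1.2, -1.4]
gripper_width: 0.651
grasp_force: 63.3
```

```bash
cat > cap.py <<'E'
from g import *
from scipy.optimize import least_squares
def fit(k,f=None):
    n=grab_frame(k);P=cloud(n);H=cv2.cvtColor(n['pixels'],cv2.COLOR_BGR2HSV)
    if f: cv2.imwrite(f'pics/{f}.png',cv2.resize(n['pixels'][140:320,170:350],(600,600)))
    m=((H[...,0]>5)&(H[...,0]<18)&(H[...,1]>150)).astype(np.uint8)
    m=cv2.erode(m,np.ones((3,3)))>0
    Q=P[m];Q=Q[(np.hypot(*(Q[:,:2]-B[:2]).T)<.07)&(Q[:,2]>.04)]
    if len(Q)<30: return print(k,len(Q))
    zt=np.percentile(Q[:,2],98);S=Q[Q[:,2]<zt-.004];T=Q[Q[:,2]>zt-.003]
    print(k,len(S),len(T),'ztop',zt,'zmin',Q[:,2].min())
    if len(T)>15: print(' top',(T.min(0)+T.max(0))/2-B,T.max(0)-T.min(0),'normal',np.linalg.svd(T-T.mean(0))[2][2])
    if len(S)>50:
        zm=S[:,2].mean()
        def g(p):
            d=np.array([p[2],p[3],1]);d/=np.linalg.norm(d);w=S-np.array([*p[:2],zm])
            return np.linalg.norm(np.cross(w,d),axis=1)-.028
        o=least_squares(g,[*B[:2],0,0],loss='soft_l1',f_scale=.001)
        print(' side off mm',(o.x[:2]-B[:2])*1e3,'at z',zm,'tilt',o.x[2:],'cost',o.cost)
E
python3 -c "
from cap import *
need(F(.11),RF);fit('scene','c');fit('top')"
```

```text
t 5.8 q [-0.47 -0.36  2.18  0.24  0.56  1.24] p [ 0.5858 -0.1788  0.2063] F [ 0.5  1.2 -1.4] w 0.651 g 63.3
translation [-3.52  0.03  3.52] rot [-0.001  0.001 -0.001]
scene 797 481 ztop 0.2393407385340255 zmin 0.1637695417872755
 top [ 0.00250319 -0.00139421  0.23864584] [0.05192135 0.05284825 0.00460034] normal [-0.00181668  0.011094   -0.99993681]
 side off mm [-0.03477789  1.32306161] at z 0.20044820534319516 tilt [-0.00268472 -0.01169017] cost 0.0004395032877926529
top 109 228 ztop 0.23779716495609746 zmin 0.23050065578089224
 top [-0.00418753 -0.00074996  0.23723313] [0.04704787 0.04695861 0.004854  ] normal [ 0.00342553 -0.01336803  0.99990478]
 side off mm [-39241.26935151  -6879.08369131] at z 0.23293575463777044 tilt [1481.26497493  259.43418882] cost 0.00011639171831343073
```

View pics/c.png

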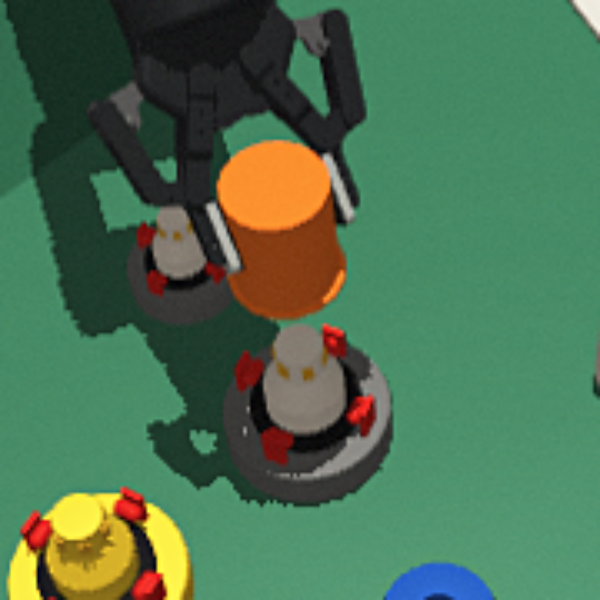

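The cap hangs mouth down over the large grey base, with its bottom at (290,310) and the post at (298,345). Tilt is about 0.01 rad. By like-for-like measurements the offset is about (+0.7, +1.0) mm. I'll correct for that and lower until the post enters.

```bash
sed -i 's/^B=.*/B=np.array([.5830,-.1770,0])/; s/mouth+.050/mouth+.0465/' g.py; python3 -c "
from g import *
need(F(.075),RF)"
```

```text
t 5.9 q [-0.47 -0.36  2.18  0.23  0.56  1.25] p [ 0.5843 -0.1793  0.2036] F [ 0.7 -0.5 -1.4] w 0.647 g 63.4
translation [-5.89 -0.18  6.21] rot [ 0.002  0.007 -0.002]
```

Request:
send_rows --steps '[{"translation": [-0.8, -0.18, 0.8], "delta_rot": [0, 0.007, 0], "jaw": 4}, {"translation": [-1.7, -0.18, 1.7], "delta_rot": [0, 0.007, 0], "jaw": 4}, {"translation": [-2.6, -0.18, 2.7], "delta_rot": [0, 0.007, 0], "jaw": 4}, {"translation": [-3.5, -0.18, 3.6], "delta_rot": [0, 0.007, 0], "jaw": 4}, {"translation": [-4.4, -0.18, 4.5], "delta_rot": [0, 0.007, 0], "jaw": 4}, {"translation": [-5.2, -0.18, 5.4], "delta_rot": [0, 0.007, 0], "jaw": 4}, {"translation": [-5.9, -0.18, 6.2], "delta_rot": [0, 0.007, 0], "jaw": 4}, {"translation": [-5.9, -0.18, 6.2], "delta_rot": [0, 0.007, 0], "jaw": 4}]'

```text
time: 6.7
tool_pos: [0.5882, -0.1762, 0.1197]
tool_rot: [0.056, 0.914, -0.135, 0.379]
contact_force: [-0.7, 0.4, -0.4]
gripper_width: 0.651
grasp_force: 63.4
```

```bash
python3 -c "
from cap import *
fit('scene','d');need(F(.05),RF)"
```

```text
scene 643 416 ztop 0.15305200464803045 zmin 0.07807014795507526
 top [0.00398123 0.00043831 0.15219343] [0.05319647 0.05227496 0.00427775] normal [ 0.00207051  0.00625413 -0.9999783 ]
 side off mm [1.59736235 2.67204014] at z 0.11544618201666773 tilt [-0.00611998 -0.01247325] cost 0.0006648041604414304
t 6.75 q [-0.47 -0.22  2.23  0.34  0.37  1.13] p [ 0.5888 -0.1765  0.1212] F [ 0.4  0.2 -1.8] w 0.649 g 63.4
translation [-2.13  0.21  1.86] rot [-0.001 -0.004  0.002]
```

View pics/d.png

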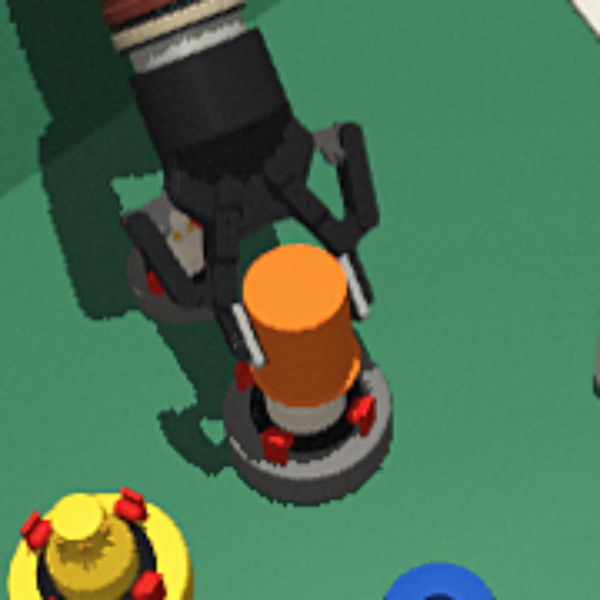

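The cap is just over the post at mouth height ≈ 77 mm, with its mouth edge around (305,395). It sits about 1.5 mm too far out in +x and +y, so I'll correct that first and then lower to the clips.

Request:
send_rows --steps '[{"translation": [-0.08, 0.16, -0.08], "delta_rot": [0, 0, 0], "jaw": 4}, {"translation": [-0.4, 0.16, 0.24], "delta_rot": [0, 0, 0], "jaw": 4}, {"translation": [-0.8, 0.16, 0.64], "delta_rot": [0, 0, 0], "jaw": 4}, {"translation": [-1.2, 0.16, 1.04], "delta_rot": [0, 0, 0], "jaw": 4}, {"translation": [-1.6, 0.16, 1.44], "delta_rot": [0, 0, 0], "jaw": 4}, {"translation": [-2.0, 0.16, 1.84], "delta_rot": [0, 0, 0], "jaw": 4}, {"translation": [-2.0, 0.16, 1.84], "delta_rot": [0, 0, 0], "jaw": 4}, {"translation": [-2.0, 0.16, 1.84], "delta_rot": [0, 0, 0], "jaw": 4}]'

```text
time: 7.55
tool_pos: [0.5871, -0.1777, 0.0942]
tool_rot: [0.057, 0.913, -0.134, 0.38]
contact_force: [-1.6, -1.1, -2.0]
gripper_width: 0.653
grasp_force: 63.3
```

```bash
python3 -c "
from cap import *
fit('scene');need(F(.036),RF)"
```

```text
scene 620 364 ztop 0.1275457642298454 zmin 0.05192219271606417
 top [ 0.00306091 -0.0015288   0.12711861] [0.05147539 0.05244359 0.00512519] normal [ 4.23874679e-05  5.26092879e-03 -9.99986160e-01]
 side off mm [0.54909762 1.25090996] at z 0.09058666424015525 tilt [-0.00107021  0.00226525] cost 0.0006989489311741295
t 7.6 q [-0.47 -0.17  2.24  0.41  0.31  1.05] p [ 0.5872 -0.1778  0.0944] F [-2.8 -2.2 -2. ] w 0.647 g 63.3
translation [-1.15  0.04  1.04] rot [-0.001 -0.004  0.002]
```

Request:
send_rows --steps '[{"translation": [-0.15, 0.05, 0.1], "delta_rot": [0, 0, 0], "jaw": 4}, {"translation": [-0.3, 0.05, 0.25], "delta_rot": [0, 0, 0], "jaw": 4}, {"translation": [-0.45, 0.05, 0.4], "delta_rot": [0, 0, 0], "jaw": 4}, {"translation": [-0.6, 0.05, 0.55], "delta_rot": [0, 0, 0], "jaw": 4}, {"translation": [-0.75, 0.05, 0.7], "delta_rot": [0, 0, 0], "jaw": 4}, {"translation": [-0.9, 0.05, 0.85], "delta_rot": [0, 0, 0], "jaw": 4}, {"translation": [-1.05, 0.05, 1.0], "delta_rot": [0, 0, 0], "jaw": 4}, {"translation": [-1.05, 0.05, 1.0], "delta_rot": [0, 0, 0], "jaw": 4}]'

```text
time: 8.4
tool_pos: [0.5872, -0.1783, 0.0805]
tool_rot: [0.057, 0.913, -0.134, 0.381]
contact_force: [-2.1, 0.6, -2.2]
gripper_width: 0.65
grasp_force: 63.1
```

```bash
python3 -c "
from cap import *
fit('scene');need(F(.036),RF)"
```

```text
scene 556 341 ztop 0.11390482367904954 zmin 0.04009718699646507
 top [ 0.00313423 -0.00203306  0.11328212] [0.05330726 0.05202893 0.0047411 ] normal [ 0.00887385 -0.01010376  0.99990958]
 side off mm [0.62389561 0.86056451] at z 0.08014939112109414 tilt [0.00726418 0.00386886] cost 0.0007445554866592521
t 8.45 q [-0.47 -0.14  2.24  0.47  0.28  0.99] p [ 0.5872 -0.1782  0.0805] F [-2.1  0.1 -2.9] w 0.65 g 63.1
translation [-0.17  0.    0.05] rot [-0.001 -0.005  0.002]
```

Request:
send_rows --steps '[{"translation": [-0.05, 0, 0.05], "delta_rot": [0, 0, 0], "jaw": 4}, {"translation": [-0.1, 0, 0.1], "delta_rot": [0, 0, 0], "jaw": 4}, {"translation": [-0.15, 0, 0.15], "delta_rot": [0, 0, 0], "jaw": 4}, {"translation": [-0.2, 0, 0.2], "delta_rot": [0, 0, 0], "jaw": 4}, {"translation": [-0.25, 0, 0.25], "delta_rot": [0, 0, 0], "jaw": 4}, {"translation": [-0.28, 0, 0.28], "delta_rot": [0, 0, 0], "jaw": 4}, {"translation": [-0.28, 0, 0.28], "delta_rot": [0, 0, 0], "jaw": 4}, {"translation": [-0.28, 0, 0.28], "delta_rot": [0, 0, 0], "jaw": 4}]'

```text
time: 9.25
tool_pos: [0.5883, -0.1783, 0.0802]
tool_rot: [0.057, 0.912, -0.133, 0.383]
contact_force: [-36.8, 12.6, 31.6]
gripper_width: 0.649
grasp_force: 67.4
```

```bash
python3 -c "
from cap import *
fit('scene','e');need(F(.036),RF)"
```

```text
scene 551 339 ztop 0.11392814435832117 zmin 0.04005855092680661
 top [ 0.00419823 -0.00186806  0.11318555] [0.05205406 0.05197724 0.00451361] normal [-0.00178181  0.00584458 -0.99998133]
 side off mm [1.11115711 0.69536082] at z 0.08056379760720173 tilt [ 0.00945445 -0.0007049 ] cost 0.0007848657266564369
t 9.3 q [-0.47 -0.13  2.24  0.48  0.28  0.98] p [ 0.5883 -0.1783  0.0803] F [-36.4  11.7  31.6] w 0.649 g 67.4
translation [-0.23  0.03 -0.04] rot [-0.001 -0.01   0.004]
```

View pics/e.png

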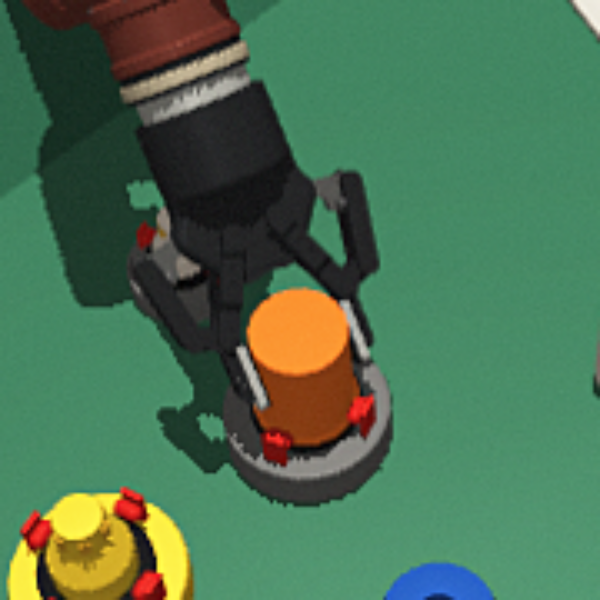

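The cap is seated inside the clips, with clips at (277,445) and (362,412) over its rim. The upward reaction is 31 N, but the outward side load is 38 N, so I'll ease inward.

Request:
send_rows --steps '[{"translation": [-0.03, 0, -0.03], "delta_rot": [0, 0, 0], "jaw": 4}, {"translation": [-0.06, 0, -0.06], "delta_rot": [0, 0, 0], "jaw": 4}, {"translation": [-0.09, 0, -0.09], "delta_rot": [0, 0, 0], "jaw": 4}, {"translation": [-0.12, 0, -0.12], "delta_rot": [0, 0, 0], "jaw": 4}, {"translation": [-0.12, 0, -0.12], "delta_rot": [0, 0, 0], "jaw": 4}, {"translation": [-0.12, 0, -0.12], "delta_rot": [0, 0, 0], "jaw": 4}, {"translation": [-0.12, 0, -0.12], "delta_rot": [0, 0, 0], "jaw": 4}, {"translation": [-0.12, 0, -0.12], "delta_rot": [0, 0, 0], "jaw": 4}]'

```text
time: 10.1
tool_pos: [0.5876, -0.1783, 0.0802]
tool_rot: [0.057, 0.912, -0.134, 0.384]
contact_force: [-10.8, 6.6, 12.6]
gripper_width: 0.649
grasp_force: 65.1
```

```bash
cat >c2.py <<'E'
from cap import *
n=grab_frame('scene');P=cloud(n);H=cv2.cvtColor(n['pixels'],cv2.COLOR_BGR2HSV)
m=cv2.erode(((H[...,0]>8)&(H[...,0]<18)&(H[...,1]>150)).astype(np.uint8),np.ones((3,3)))>0
Q=P[m];Q=Q[np.hypot(*(Q[:,:2]-B[:2]).T)<.02];print('top z median',np.median(Q[:,2]),len(Q))
o=np.load('scene.npz');P0=cloud(dict(o)).reshape(-1,3);T=P0[(np.hypot(*(P0[:,:2]-B[:2]).T)<.012)&(P0[:,2]>.085)];print('post top median',np.median(T[:,2]),'(true .095)')
for b in np.array(o['rvec']),: pass
need(F(.036),RF)
E
python3 c2.py
```

```text
top z median 0.1114081137715778 304
post top median 0.09491470586195652 (true .095)
t 10.15 q [-0.47 -0.13  2.24  0.48  0.27  0.98] p [ 0.5876 -0.1783  0.0802] F [-11.1   6.9  12.7] w 0.649 g 65.1
translation [-0.18  0.01 -0.  ] rot [-0.    -0.011  0.003]
```

Request:
send_rows --steps '[{"translation": [-0.03, 0, 0.01], "delta_rot": [0, 0, 0], "jaw": 4}, {"translation": [-0.06, 0, 0.02], "delta_rot": [0, 0, 0], "jaw": 4}, {"translation": [-0.09, 0, 0.03], "delta_rot": [0, 0, 0], "jaw": 4}, {"translation": [-0.12, 0, 0.03], "delta_rot": [0, 0, 0], "jaw": 4}, {"translation": [-0.12, 0, 0.03], "delta_rot": [0, 0, 0], "jaw": 4}, {"translation": [-0.12, 0, 0.03], "delta_rot": [0, 0, 0], "jaw": 4}, {"translation": [-0.12, 0, 0.03], "delta_rot": [0, 0, 0], "jaw": 4}, {"translation": [-0.12, 0, 0.03], "delta_rot": [0, 0, 0], "jaw": 4}]'

```text
time: 10.95
tool_pos: [0.5877, -0.1783, 0.0802]
tool_rot: [0.057, 0.912, -0.134, 0.384]
contact_force: [-12.7, 8.4, 16.4]
gripper_width: 0.65
grasp_force: 65.4
```

```bash
python3 -c "
import c2
from cap import *
fit('scene')"
```

```text
top z median 0.11125052875056565 310
post top median 0.09491470586195652 (true .095)
t 11.0 q [-0.47 -0.13  2.24  0.49  0.27  0.97] p [ 0.5876 -0.1783  0.0802] F [-13.8   7.6  16.7] w 0.646 g 65.4
translation [-0.18  0.01 -0.01] rot [-0.    -0.013  0.003]
scene 537 360 ztop 0.11368597927532965 zmin 0.04001483458777216
 top [ 0.00279705 -0.00191021  0.11364959] [0.05270614 0.05255963 0.00590377] normal [-0.00922884  0.01187779 -0.99988687]
 side off mm [0.8162302  0.77623432] at z 0.07946012952606253 tilt [0.01296113 0.0035853 ] cost 0.0006323387164267436
```

The cap is home: top at 111.3 mm, tilt about 0.01 rad, and a steady 16 N press. Handing in.

```bash
python3 -c "
from plant import *
print(job_done())"
```

```text
the job is handed in; nothing more can be done
None
```

The job is handed in: the orange cap is on the large grey beacon base, its top at about 111 mm (fully home). The clips are over its rim and the arm is still pressing with about 16 N; the judge's verdict was not shown to me.

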